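# Uncover the bushing tray and run its bushings into the pouring corner

### The job

Take the walnut cover panel off the parts tray by its pull and lean it, pull side out, against the iron motor bracket, foot on the cart top, and let go of it. Then lift the tray by its middle bar clear of everything and tilt it so that all four brass bushings slide together into the corner with the pouring lip, and finish holding it still in the air, tilted like that. Leave everything else on the cart where it stands.

Things in the scene. Friction and masses are not known exactly. Their poses are not given: they have to be found in the camera images.
- tray: open grey steel parts tray, loose, 0.4 kg: 170 (its x) x 130 (its y) x 58 mm high, walls and floor 4 mm. Origin at the centre of its underside, z up. A carrying bar, 12 mm wide (x), 16 mm high, spans it along its y at x = 0, top flush with the rim; bushings pass under it (38 mm clear). A pouring lip sticks out 30 mm near rim height at the (-x, +y) corner only; the walls are unbroken there
- tray_bar (a point): middle of the tray's carrying bar, 50 mm above the tray's underside (8 mm below the rim); grip across the tray's x (12 mm). The axes are the tray's
- pour_corner (a point): inside floor corner of the tray at the pouring lip, at tray (-81, +61, 4) mm. The axes are the tray's
- bushing0: one of four equal brass bushings, 18 mm across, 10 mm high, 20 g, loose on the tray's floor (hidden under the cover at the start); oiled, they slide from about 6 degrees of tilt, and along a wall into the corner from about 12; 20 to 30 is ample. Origin at the centre of the underside
- bushing1: one of four equal brass bushings, 18 mm across, 10 mm high, 20 g, loose on the tray's floor (hidden under the cover at the start); oiled, they slide from about 6 degrees of tilt, and along a wall into the corner from about 12; 20 to 30 is ample. Origin at the centre of the underside
- bushing2: one of four equal brass bushings, 18 mm across, 10 mm high, 20 g, loose on the tray's floor (hidden under the cover at the start); oiled, they slide from about 6 degrees of tilt, and along a wall into the corner from about 12; 20 to 30 is ample. Origin at the centre of the underside
- bushing3: one of four equal brass bushings, 18 mm across, 10 mm high, 20 g, loose on the tray's floor (hidden under the cover at the start); oiled, they slide from about 6 degrees of tilt, and along a wall into the corner from about 12; 20 to 30 is ample. Origin at the centre of the underside
- panel: walnut panel, 170 (its x) x 130 (its y) x 8 mm, 0.16 kg, lying loose on the tray's rim as its cover, flush with it within 5 mm. Origin at the centre of its underside, z up out of the pull side. A block pull, 12 mm wide (x), 44 mm long (y), 28 mm high, stands in the middle of the top. Leaned with its x up the slope at 40 to 65 degrees it stays by friction
- panel_pull (a point): point on the axis of the panel's pull, 30 mm above the panel's underside (22 mm above its top face, 6 mm below the pull's top); grip across the panel's x (12 mm). The axes are the panel's
- bracket: black iron motor bracket, fixed to the cart top. A plain upright face looks to its -x (roughly to the robot), 150 mm wide (y) and 100 mm high, 10 mm thick; a 10 mm foot plate runs 85 mm behind it (+x), nothing in front. Origin at the middle of the lower edge of the front face, z up
- bracket_edge (a point): middle of the upper edge of the bracket's front face, 100 mm above the cart top, directly above the bracket's origin
- table: the steel cart top, its surface at z = 0
- soundbox: loose bystander, to be left where it stands; origin at the centre of its underside: tarnished silver soundbox, 72 mm disc, 34 mm high with its boss
- gooseneck_a: loose bystander, to be left where it lies: bent brass gooseneck tube, 20 to 24 mm thick, within 85 mm of its origin, which lies on the cart top
- gooseneck_b: loose bystander, to be left where it lies: bent brass gooseneck tube like the other
- screwdriver: loose bystander, to be left where it lies: screwdriver about 200 mm long
- oil_bottle: loose bystander, to be left where it stands; origin at the centre of its underside: amber oil bottle, 44 mm wide, 100 mm high
- spring_barrel: loose bystander, to be left where it stands; origin at the centre of its underside: steel spring barrel, 70 mm wide, 42 mm high
There are look-alikes about, which are no part of the job. Several things have the shape of the panel; the one meant has the colours described above. What is shaped like the bracket but blue is not meant.

How it is judged:
On the way:
1. the panel leans on the bracket, foot on the cart top, let go (angle between panel's own z axis and vertical between 0.44 and 1.31 rad and contact force between panel and bracket above 0.1 N and contact force between panel and table above 0.1 N and contact force between panel and the arm below 0.1 N and contact force between panel and the fingers below 0.1 N and contact force between panel and tray below 0.05 N and linear speed of panel below 0.03 m/s), for 0.2 s.
At the end, for the whole second after the job is handed in: Panel leans pull side out at 25 to 75 degrees, at rest, touching bracket and cart, not robot or tray. Tray held by the fingers, touching nothing else, still, tilted 12 to 45 degrees, pouring corner over 20 mm up; all bushings within 70 mm of it, at rest. No bystander moved over 30 mm (all of step 1 and angle between tray's own z axis and vertical between 0.2 and 0.8 rad and height (world z) of pour_corner above 0.02 m and contact force between tray and the fingers above 1 N and contact force between tray and table below 0.1 N and contact force between tray and bracket below 0.1 N and contact force between tray and soundbox below 0.1 N and contact force between tray and gooseneck_a below 0.1 N and contact force between tray and gooseneck_b below 0.1 N and contact force between tray and screwdriver below 0.1 N and contact force between tray and oil_bottle below 0.1 N and contact force between tray and spring_barrel below 0.1 N and angular speed of tray below 0.15 rad/s and linear speed of each of tray, bushing0, bushing1, bushing2, bushing3 below 0.03 m/s and distance between each of bushing0, bushing1, bushing2, bushing3 and pour_corner below 0.07 m); the arm keeps its last pose, push and grip.
It fails at once if a bystander is moved by more than 30 mm (distance of any of soundbox, gooseneck_a, gooseneck_b, screwdriver, oil_bottle, spring_barrel from where it was at the start of the episode above 0.03 m).
It also fails if it takes over 58 s, if anything falls off the work surface, if the arm or the gripper's body presses on something with over 40 N, if the wrist force passes 120 N, or if a joint passes its speed limit or range.

### The arm

A 6-joint arm with a two-finger parallel gripper is mounted at the origin on the work surface. World frame = base frame: x ahead of the robot, y to its left, z up, the work surface at z = 0. Lengths are in m, angles in rad, forces in N, time in s.
With the tool pointing down it reaches from about 0.225 to 0.875 m from the base axis. Payload 3.4 kg.
Tool frame: the origin (TCP) lies on the centre line of the jaws, within the pads' length; the fingertips stand 17 mm ahead of it and the grasp point (between the pads) lies 2 mm behind it (nose_length is the distance from the TCP to the fingertips, in m); z points along the fingers, y is the line along which they close (so a half turn about z gives the same grasp; the last joint's range is limited). The gripper opens to 85 mm and grips with 20 to 120 N. Pads are 22 mm wide; open, the fingers measure 114 mm over their backs; the gripper's body (76 mm by 85 mm) begins 54 mm behind the grasp point. The pads swing forward as they close: fully open they stand 13 mm farther back than shut.
Start: joints at [1.145, 0.276, 1.505, -0, 1.361, -0.121], TCP at [0.173, 0.549, 0.211] pointing down, gripper open.
Joint ranges: [-2.89, 2.89], [-0.75, 2.08], [0.22, 2.7], [-1.18, 4.32], [0.11, 2.71], [-2.7, 2.7]. Speed limits (rad/s): [2.57, 2.57, 3.14, 3.14, 3.14, 3.14].

### API

Orientations are given as a unit quaternion [w, x, y, z].
In Python, from rig import get_state, get_image, sign_off, find_in, place_of, nose_length gives the robot as it stands.
- The arm moves only by the tool apply_moves, never from a script. Its argument "deltas" is one flat list of numbers, 5 for each row, row after row: the finger opening in mm, from 0 to 85.4, then the shift along the tool's x, y, z in mm, then the turn about the tool's z in degrees. A call has 1 to 12 rows; each row is the pose to reach, as a shift and turn from the pose commanded when the call began, along the tool's axes at that moment; what a row does not reach only later rows make up. A row lasts 1/12 s, in which the tool goes at most 41.7 mm and 7.16 degrees, less where a joint would pass 70% of its speed; a pose out of reach is approached as far as the arm can. A call with a gripper value outside its range is refused whole. The fingers move at their own pace and stop on an object; "squeeze" is the grip in N (left out, the last holds). Time passes only in rows, so rows that repeat a pose let the fingers close. It gives the time, the measured TCP pose, the force, the opening and the grip force at its end, in the units of the state.
- get_state(): the state, without advancing time (a new reading comes with each control period).
- get_image(name): name is "scene" or "top" or "wrist"; returns a dict with "frame" (384x512x3 uint8, red, green, blue), "K" (3x3 intrinsics, pixels), "position" and "orientation" of the camera in the world. Camera axes: x right, y down, z forward; pixel columns grow to the right and rows downward; lengths in m; the calibration is good to about 2 mm. A picture is of the moment at which its call begins. There is no depth.
- sign_off(): hands the job in; it is judged then, once.
Trained networks look in a picture, given as the dict that the camera call returned (one of the last four; its "shot" number tells which), for a name from the list of things; names that differ only in an ending like _2 or _b are one class to them, and where a whole thing is asked for, a point or a joint stands for the part that bears it (a point fixed in the world has none). Each returns a list of dicts, best first, with "score" (0 to 1); they miss things now and then, are a little off and sometimes report something else, mostly with a low value. They report only what shows in the picture. A call takes as long as a camera call. They do not tell look-alikes from the thing itself.
- find_in(query, picture): "point" ([column, row] in pixels, amid what is visible of it).
- place_of(query, picture): "point" ([column, row] in pixels: a listed point, or the origin of a listed thing).
The state is a dict: "clock": time; "qpos": joint angles; "qd": joint speeds; "effort": joint torques, N m; "position": TCP position; "ee_rot": TCP orientation; "contact_force": force on the tool from outside, world axes, zero at the start; "moment": the same for the moment, N m; "width": finger opening in m; "gripper_force": force on a finger pad.
Only numpy, scipy, OpenCV 4.12 (cv2) and the standard library are available. Lean on these libraries where they do the work, as an engineer would, in place of code of your own. Each camera call takes 0.05 s, during which the arm holds its last target. There are 200 camera calls.

## Working session

There is one attempt and no reset: what is moved stays moved. The work goes in short steps, Python scripts to look and compute and a tool call to move; the robot and the scene stay as the last step left them, time stands still between calls to the robot, and variables do not carry over. Pictures are saved under pics/ and viewed, at most 10 in all, crops included, and the job is handed in when it is done.

Besides the shell and the picture viewer there is one more tool, called by a JSON object that holds its "method" and its "body", one argument or row to a line. apply_moves: Moves the arm, as the interface text tells. Its arguments: {"type":"object","properties":{"deltas":{"type":"array"},"squeeze":{"type":"number"}},"required":["deltas"]}

```bash
mkdir -p pics; cat > h.py <<'E'
import numpy as np, cv2
from scipy.spatial.transform import Rotation as R
from rig import *
def rot(q): return R.from_quat([q[1],q[2],q[3],q[0]]).as_matrix()
def ray(im,p):
    d=rot(im["orientation"])@np.linalg.inv(im["K"])@np.array([p[0],p[1],1.]); return np.array(im["position"]),d/np.linalg.norm(d)
def onz(im,p,z):
    o,d=ray(im,p); return o+d*(z-o[2])/d[2]
def proj(im,P):
    c=rot(im["orientation"]).T@(np.array(P)-np.array(im["position"])); u=im["K"]@c; return u[:2]/u[2]
def tri(ims,ps):
    A=np.zeros((3,3));b=np.zeros(3)
    for im,p in zip(ims,ps):
        o,d=ray(im,p);M=np.eye(3)-np.outer(d,d);A+=M;b+=M@o
    return np.linalg.solve(A,b)
E
python3 - <<'E'
from h import *
s=get_image("scene");t=get_image("top")
cv2.imwrite("pics/a.png",cv2.resize(np.hstack([s["frame"],t["frame"]])[:,:,::-1],None,fx=.78,fy=.78,interpolation=cv2.INTER_AREA))
for im,n in((s,"scene"),(t,"top")):
    print(n,np.round(im["position"],3),nose_length() if callable(nose_length) else nose_length)
    for q in("panel","panel_pull","tray","tray_bar","pour_corner","bracket","bracket_edge","soundbox","gooseneck_a","screwdriver","oil_bottle","spring_barrel"):
        print(q,[(np.round(r["point"]).astype(int).tolist(),round(r["score"],2)) for r in place_of(q,im)])
E
```

```text
scene [ 1.255 -0.847  0.916] 0.017
panel [([198, 211], 0.83)]
panel_pull [([194, 209], 0.95), ([112, 236], 0.79), ([274, 269], 0.37)]
tray [([203, 226], 0.65)]
tray_bar [([197, 216], 0.73)]
pour_corner [([189, 210], 0.94)]
bracket [([301, 196], 0.77)]
bracket_edge [([304, 172], 0.76), ([344, 194], 0.71)]
soundbox [([244, 175], 0.53)]
gooseneck_a [([313, 244], 0.85), ([209, 312], 0.81)]
screwdriver [([302, 172], 0.66), ([267, 159], 0.53)]
oil_bottle [([272, 268], 0.59)]
spring_barrel [([314, 156], 0.61)]
top [0.487 0.052 1.209] 0.017
panel [([385, 259], 0.93), ([318, 210], 0.57)]
panel_pull [([389, 261], 0.93), ([319, 210], 0.74), ([221, 233], 0.3)]
tray []
tray_bar []
pour_corner [([304, 241], 0.64)]
bracket [([204, 160], 0.61)]
bracket_edge [([215, 103], 0.93), ([206, 161], 0.8), ([313, 119], 0.35)]
soundbox [([221, 233], 0.53), ([267, 111], 0.48)]
gooseneck_a [([265, 110], 0.78), ([383, 130], 0.64)]
screwdriver [([162, 240], 0.73)]
oil_bottle [([313, 122], 0.76)]
spring_barrel [([129, 189], 0.82), ([264, 111], 0.7)]
```

View pics/a.png

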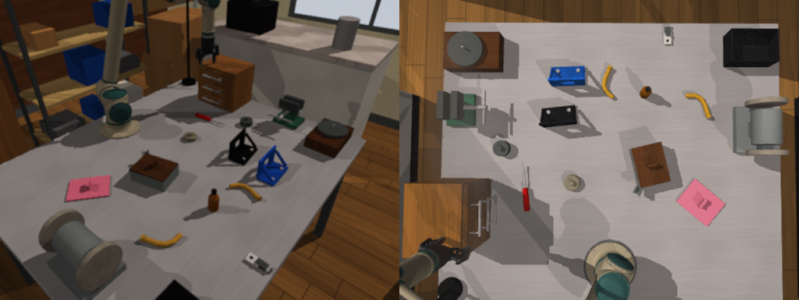

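```bash
python3 - <<'E'
from h import *
t=get_image("top")
cv2.imwrite("pics/b.png",cv2.resize(t["frame"][60:310,90:450,::-1],None,fx=2.2,fy=2.2,interpolation=cv2.INTER_CUBIC))
for c in [(0,0),(511,0),(511,383)]: print(onz(t,c,0).round(3))
E
```

```text
[1.181 0.959 0.   ]
[ 1.187 -0.839  0.   ]
[-0.131 -0.814  0.   ]
```

View pics/b.png

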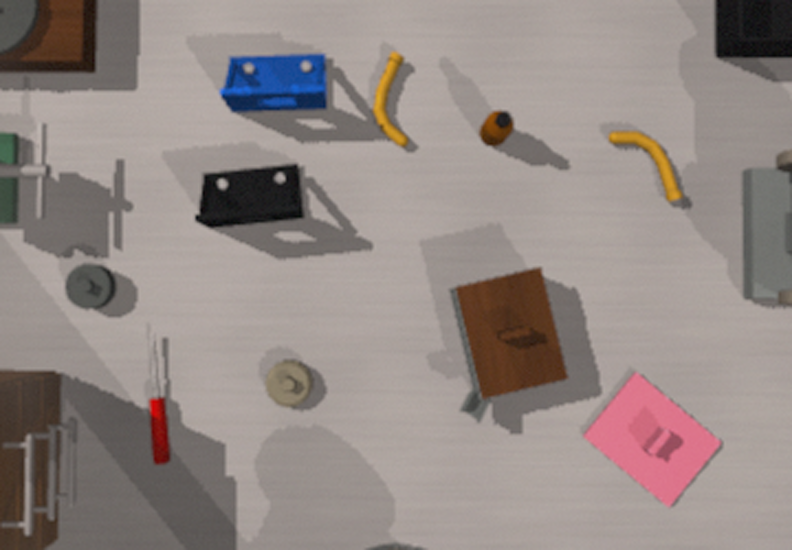

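The walnut panel, with grey tray under it and the lip at its lower left, is at top pixel (326,212). The pink panel at (390,260) is a look-alike. The black bracket at (205,158) is the one meant, and the blue one at (215,97) is not. The enlarged crop confirms all of this.

The moves only turn about tool z, so I need to know what happens at the reach limit. I'll raise the arm in free air to find out.

{"method": "apply_moves", "body": {
  "deltas": [85,0,0,-60,0,85,0,0,-120,0,85,0,0,-180,0,85,0,0,-240,0,85,0,0,-300,0,85,0,0,-360,0,85,0,0,-420,0,85,0,0,-480,0,85,0,0,-540,0,85,0,0,-600,0,85,0,0,-600,0,85,0,0,-600,0]
}}

```text
clock: 2.35
position: [0.1647, 0.5223, 0.6393]
ee_rot: [0.0, 0.152, 0.988, 0.005]
contact_force: [0.9, 1.1, -0.5]
width: 0.085
gripper_force: 0.0
```

```bash
python3 - <<'E'
from h import *
s=get_state();print(s["clock"],np.round(s["qpos"],3),np.round(s["position"],3));print(rot(s["ee_rot"]).round(3))
t=get_image("top")
c=[(453,288),(540,269),(567,378),(482,398)]
P=[onz(t,(90+x/2.2,60+y/2.2),.066) for x,y in c]
print(np.round(P,3),np.mean(P,0).round(3),[np.degrees(np.arctan2(*(P[a]-P[b])[1::-1])).round(1) for a,b in((0,3),(1,2))])
B=[onz(t,(90+x/2.2,60+y/2.2),.1) for x,y in ((197,220),(303,215))]
print(np.round(B,3),np.linalg.norm(B[0]-B[1]))
for q in("soundbox","gooseneck_a","oil_bottle","screwdriver","spring_barrel"):
    print(q,[onz(t,r["point"],0.02).round(3).tolist() for r in find_in(q,t)[:2]])
E
```

```text
2.35 [ 1.136  0.399  0.224  0.004  2.508 -0.126] [0.165 0.522 0.639]
[[-0.954  0.3    0.002]
 [ 0.3    0.954  0.01 ]
 [ 0.001  0.01  -1.   ]]
[[ 0.512 -0.079  0.066]
 [ 0.541 -0.208  0.066]
 [ 0.38  -0.247  0.066]
 [ 0.35  -0.122  0.066]] [ 0.445 -0.164  0.066] [np.float64(14.9), np.float64(13.8)]
[[0.607 0.295 0.1  ]
 [0.615 0.142 0.1  ]] 0.15336562351584193
soundbox [[0.37, 0.162, 0.02]]
gooseneck_a [[0.727, -0.391, 0.02], [0.808, 0.013, 0.02]]
oil_bottle [[0.768, -0.146, 0.02], [0.658, 0.23, 0.02]]
screwdriver [[0.298, 0.364, 0.02]]
spring_barrel [[0.516, 0.477, 0.02], [0.657, 0.233, 0.02]]
```

Tilt is held at the limit, so I'll tilt passively. I grip the pull across its length so the panel can pivot in the pads over the bracket's upper edge. For the tray, I throw the bushings to the −x wall with hard stops, then let the tray pivot in the grip about its x. First, move over the panel.

{"method": "apply_moves", "body": {
  "deltas": [85,-23,-28,20,0,85,-46,-56,40,0,85,-69,-84,60,0,85,-92,-112,80,0,85,-115,-140,100,0,85,-138,-168,120,0,85,-161,-196,140,0,85,-184,-224,160,0,85,-207,-252,180,0,85,-230,-280,200,0,85,-253,-308,220,0,85,-276,-336,240,0]
}}

```text
clock: 3.65
position: [0.3238, 0.1311, 0.4019]
ee_rot: [0.002, 0.152, 0.988, 0.01]
contact_force: [1.1, 0.4, -0.4]
width: 0.0849
gripper_force: 0.0
```

{"method": "apply_moves", "body": {
  "deltas": [85,-23,-28,16,-5,85,-46,-56,32,-10,85,-69,-84,48,-15,85,-92,-112,64,-20,85,-115,-140,80,-25,85,-138,-168,96,-30,85,-161,-196,112,-32,85,-184,-224,128,-32,85,-197,-234,144,-32,85,-197,-234,144,-32]
}}

```text
clock: 4.48
position: [0.4423, -0.1499, 0.2506]
ee_rot: [0.002, -0.125, 0.992, 0.009]
contact_force: [-0.4, -0.8, -0.3]
width: 0.085
gripper_force: 0.0
```

```bash
cat > look.py <<'E'
from h import *
def st():
    s=get_state();Rm=rot(s["ee_rot"]);print(s["clock"],"pos",np.round(s["position"],4),"q",np.round(s["qpos"],2),"xt",Rm[:,0].round(3),"yt",Rm[:,1].round(3),"F",np.round(s["contact_force"],1),"w",s["width"],s["gripper_force"]);return np.array(s["position"]),Rm
E
python3 - <<'E'
from look import *
st()
w=get_image("wrist");t=get_image("top");s=get_image("scene")
cv2.imwrite("pics/c.png",w["frame"][:,:,::-1])
for n,im in(("w",w),("t",t),("s",s)):
  for q in("panel_pull","panel","pour_corner"):
    print(n,q,[(np.round(r["point"]).tolist(),round(r["score"],2),onz(im,r["point"],{"panel_pull":.088,"panel":.058,"pour_corner":.004}[q]).round(3).tolist()) for r in place_of(q,im)[:2]])
E
```

```text
4.4833 pos [ 0.4423 -0.1499  0.2506] q [-0.49  0.09  1.64  0.02  1.41 -2.31] xt [-0.969 -0.247 -0.006] yt [-0.247  0.969  0.018] F [-0.4 -0.8 -0.3] w 0.08498494010511098 0.0
w panel_pull [([240.0, 170.0], 0.72, [0.445, -0.164, 0.088])]
w panel [([238.0, 162.0], 0.84, [0.443, -0.167, 0.058])]
w pour_corner [([346.0, 185.0], 0.35, [0.448, -0.004, 0.004])]
t panel_pull [([322.0, 212.0], 0.8, [0.446, -0.158, 0.088]), ([387.0, 261.0], 0.67, [0.29, -0.366, 0.088])]
t panel [([322.0, 210.0], 0.97, [0.451, -0.164, 0.058]), ([387.0, 261.0], 0.75, [0.285, -0.377, 0.058])]
t pour_corner [([305.0, 240.0], 0.53, [0.346, -0.118, 0.004]), ([130.0, 189.0], 0.5, [0.516, 0.487, 0.004])]
s panel_pull [([196.0, 209.0], 0.89, [0.454, -0.175, 0.088]), ([115.0, 235.0], 0.61, [0.353, -0.422, 0.088])]
s panel [([196.0, 210.0], 0.92, [0.426, -0.153, 0.058]), ([114.0, 241.0], 0.91, [0.343, -0.424, 0.058])]
s pour_corner [([188.0, 211.0], 0.57, [0.357, -0.132, 0.004])]
```

View pics/c.png

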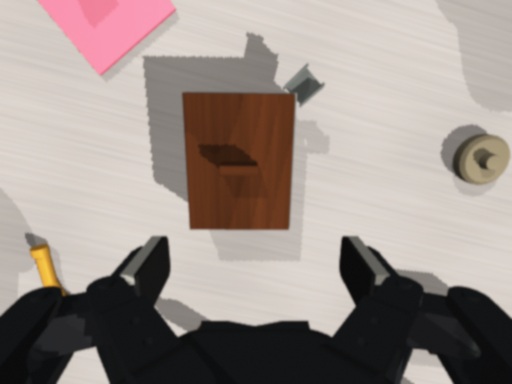

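The wrist view shows the walnut panel squarely below, spanning (183–295, 93–229), with the pull at (239,172). The lip is at (305,85) and the soundbox at (483,158). I'll work out the exact pose.

```bash
python3 - <<'E'
from look import *
p,Rm=st()
w=get_image("wrist")
P=np.array([onz(w,c,.066) for c in((183,93),(295,93),(290,229),(190,229))])
print(P.round(3),P.mean(0).round(4))
m=lambda a,b:np.degrees(np.arctan2((a-b)[1],(a-b)[0]))
print("x yaw",m(P[3],P[0]),m(P[2],P[1]),"y",m(P[1],P[0]),m(P[2],P[3]))
pull=np.array([*P.mean(0)[:2],.088]); print("delta tool mm",((pull-p)@Rm*1000).round(1))
E
```

```text
5.0833 pos [ 0.442  -0.1468  0.2549] q [-0.49  0.09  1.64  0.02  1.42 -2.31] xt [-0.968 -0.252 -0.011] yt [-0.252  0.968  0.015] F [0.7 1.2 0.6] w 0.08490217324712657 0.0
[[ 0.38  -0.245  0.066]
 [ 0.348 -0.12   0.066]
 [ 0.513 -0.076  0.066]
 [ 0.546 -0.205  0.066]] [ 0.4469 -0.1613  0.066 ]
x yaw 13.669891651529644 14.647193928851577 y 104.61388256663955 104.16363958885212
delta tool mm [  0.7 -17.9 166.7]
```

{"method": "apply_moves", "body": {
  "deltas": [85,0,-8,30,0,85,0,-16,65,0,75,0,-16,100,0,75,0,-16,125,0,75,0,-16,145,0,75,0,-16,157,0,75,0,-16,163,0,75,0,-16,163,0],
  "squeeze": 20
}}

```text
clock: 5.8
position: [0.4461, -0.1592, 0.0901]
ee_rot: [0.003, -0.127, 0.992, 0.009]
contact_force: [-0.3, -0.2, 0.4]
width: 0.0748
gripper_force: 0.0
```

```bash
python3 - <<'E'
from look import *
p,Rm=st()
w=get_image("wrist")
cv2.imwrite("pics/d.png",w["frame"][:,:,::-1])
E
```

```text
5.8 pos [ 0.4461 -0.1592  0.0901] q [-0.5   0.23  1.9   0.02  1.02 -2.34] xt [-0.968 -0.251 -0.008] yt [-0.251  0.968  0.018] F [-0.3 -0.2  0.4] w 0.07482296580366492 0.0
```

View pics/d.png

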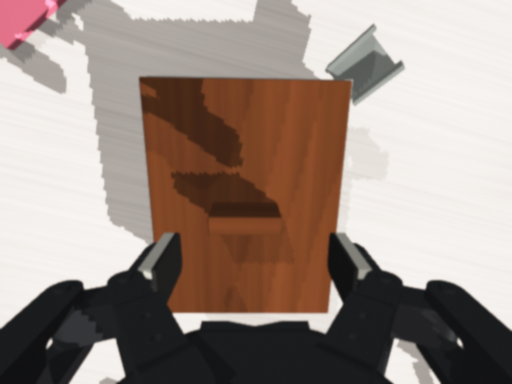

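```bash
python3 - <<'E'
from look import *
p,Rm=st()
w=get_image("wrist"); print(np.array(w["position"]))
for k in(-.002,0,.017): print(k,[proj(w,p+Rm@[0,y,k]).round(0) for y in(-.037,0,.037)])
pt=find_in("panel_pull",w);print([(np.round(r["point"]),onz(w,r["point"],.09)) for r in pt])
for c in((209,203),(280,203),(209,235),(281,235)):
  print(c,onz(w,c,.094).round(3),onz(w,c,.066).round(3))
E
```

```text
5.85 pos [ 0.4469 -0.1597  0.0911] q [-0.5   0.23  1.9   0.02  1.02 -2.34] xt [-0.968 -0.251 -0.01 ] yt [-0.251  0.968  0.016] F [0.1 0.1 0.2] w 0.07480352919873356 0.0
[ 0.37937808 -0.18025546  0.25297094]
-0.002 [array([193., 228.]), array([255., 228.]), array([316., 227.])]
0 [array([194., 226.]), array([255., 226.]), array([315., 226.])]
0.017 [array([199., 216.]), array([255., 216.]), array([310., 216.])]
[(array([248., 181.]), array([ 0.42044685, -0.17037178,  0.09      ])), (array([22., 18.]), array([ 0.36707656, -0.29958581,  0.09      ])), (array([271.,  75.]), array([ 0.36125201, -0.17285246,  0.09      ]))]
(209, 203) [ 0.438 -0.19   0.094] [ 0.448 -0.191  0.066]
(280, 203) [ 0.428 -0.149  0.094] [ 0.436 -0.144  0.066]
(209, 235) [ 0.458 -0.185  0.094] [ 0.472 -0.186  0.066]
(281, 235) [ 0.447 -0.143  0.094] [ 0.459 -0.137  0.066]
```

The walnut panel is below, with the pull's top at (245,226) between the fingers. It's centred along x and about 5 mm off in y. Shift and close.

{"method": "apply_moves", "body": {
  "deltas": [60,0,-5,1,0,42,0,-5,1,0,35,0,-5,1,0,35,0,-5,1,0,35,0,-5,1,0,35,0,-5,1,0,35,0,-5,1,0],
  "squeeze": 20
}}

```text
clock: 6.53
position: [0.4481, -0.1645, 0.0902]
ee_rot: [0.004, -0.127, 0.992, 0.009]
contact_force: [-0.4, -0.2, -0.1]
width: 0.0349
gripper_force: 0.0
```

{"method": "apply_moves", "body": {
  "deltas": [35,0,0,-15,0,35,0,0,-35,0,35,0,0,-60,0,35,0,0,-90,0,35,0,0,-120,0,35,0,0,-120,0]
}}

```text
clock: 7.03
position: [0.4508, -0.1685, 0.2159]
ee_rot: [0.009, -0.127, 0.992, 0.005]
contact_force: [1.2, -0.5, -0.0]
width: 0.0351
gripper_force: 0.0
```

```bash
python3 - <<'E'
from look import *
p,Rm=st()
w=get_image("wrist");s=get_image("scene")
a=w["frame"];b=s["frame"][90:270,90:340]
cv2.imwrite("pics/e.png",np.hstack([cv2.resize(a,(400,300)),cv2.resize(b,(400,300))])[:,:,::-1])
for im in(w,s): print([(np.round(r["point"]),r["score"]) for r in place_of("bracket_edge",im)])
B=place_of("bracket_edge",s)
t=get_image("top");T=place_of("bracket_edge",t)
for b in B[:2]:
  for c in T[:2]: print(b["point"],c["point"],tri([s,t],[b["point"],c["point"]]).round(3))
E
```

```text
7.0333 pos [ 0.4508 -0.1685  0.2159] q [-0.52  0.13  1.69  0.02  1.32 -2.35] xt [-0.968 -0.251 -0.018] yt [-0.251  0.968  0.008] F [ 1.2 -0.5 -0. ] w 0.03508608306772009 0.0
[]
[(array([305., 172.]), 0.95), (array([344., 194.]), 0.94)]
[305.4, 171.9] [213.0, 104.5] [0.719 0.145 0.201]
[305.4, 171.9] [203.6, 160.9] [0.61  0.223 0.1  ]
[343.7, 194.2] [213.0, 104.5] [0.79  0.193 0.099]
[343.7, 194.2] [203.6, 160.9] [ 0.68   0.273 -0.001]
```

View pics/e.png

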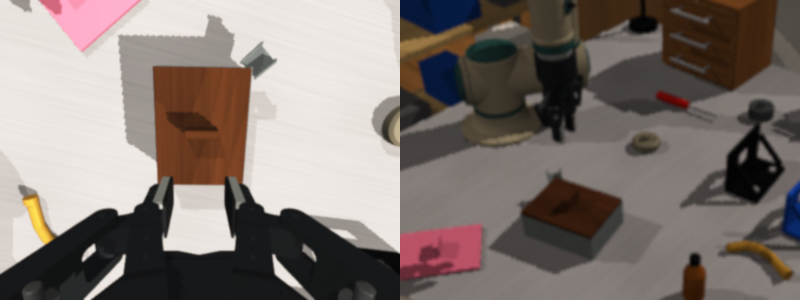

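The grip missed: the fingers closed to 35 mm on nothing and the panel is still on the tray. I'll check the hand-to-camera geometry by projecting the TCP.

```bash
python3 - <<'E'
from look import *
p,Rm=st()
w=get_image("wrist");s=get_image("scene");t=get_image("top")
for n,im in(("w",w),("s",s),("t",t)):
  print(n,"tcp",proj(im,p).round(0),"tips",[proj(im,p+Rm@[0,y,.017]).round(0) for y in(-.0175,.0175)])
q=[place_of("panel_pull",im)[0] for im in(s,t,w)]
q=[max((r for r in place_of("panel_pull",im) if np.linalg.norm(np.array(r["point"])-proj(im,[.447,-.165,.088]))<25),key=lambda r:r["score"])["point"] for im in(s,t,w)]
print(q,tri([s,t],q[:2]).round(3),tri([s,t,w],q).round(3))
for im,qq in zip((s,t,w),q): print(proj(im,[.447,-.165,.088]).round(0))
# wrist box model
def box(cx,cy,yaw,h0=.066,h1=.094):
  c,sn=np.cos(yaw),np.sin(yaw)
  return [proj(w,[cx+c*a-sn*b,cy+sn*a+c*b,z]).round(0).tolist() for z in(h0,h1) for a in(-.006,.006) for b in(-.022,.022)]
print(box(.447,-.165,.25))
z=np.hstack([cv2.resize(s["frame"][100:220,140:260],(400,400),interpolation=2),cv2.resize(w["frame"][80:260,160:340],(400,400),interpolation=2)])
cv2.imwrite("pics/f.png",z[:,:,::-1])
E
```

```text
7.3833 pos [ 0.4467 -0.1662  0.2088] q [-0.52  0.13  1.7   0.02  1.31 -2.35] xt [-0.968 -0.251 -0.008] yt [-0.251  0.968  0.018] F [-0.2  0.6 -0.2] w 0.034964477288722026 0.0
w tcp [255. 226.] tips [array([228., 216.]), array([281., 216.])]
s tcp [194. 177.] tips [array([191., 185.]), array([197., 179.])]
t tcp [332. 213.] tips [array([337., 211.]), array([325., 214.])]
[[199.0, 209.8], [320.7, 213.5], [254.6, 179.3]] [ 0.441 -0.157  0.069] [ 0.446 -0.16   0.074]
[197. 207.]
[324. 211.]
[253. 179.]
[[233.0, 169.0], [273.0, 169.0], [233.0, 179.0], [273.0, 179.0], [231.0, 175.0], [276.0, 175.0], [231.0, 186.0], [275.0, 186.0]]
```

View pics/f.png

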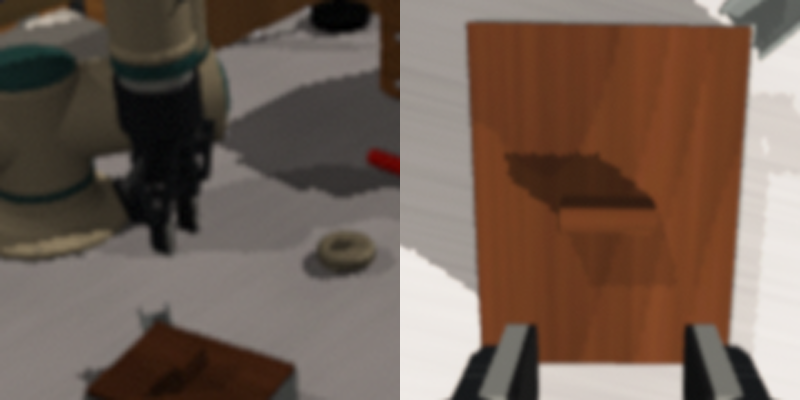

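```bash
python3 - <<'E'
from look import *
p,Rm=st()
w=get_image("wrist");s=get_image("scene")
for a,b in(((220,228),(189,175)),((290,228),(197,168.5))):
  X=tri([w,s],[a,b]); print(X.round(3),"tool",((X-p)@Rm*1000).round(0),"resid",proj(w,X)-a,proj(s,X)-b)
for k in(-.03,-.02,-.01,0): print(k,[proj(im,p+Rm@[0,y,k]).round(0).tolist() for im in(w,s) for y in(-.0175,.0175)])
print(nose_length, w["K"][0,0])
E
```

```text
7.8333 pos [ 0.4475 -0.1667  0.2101] q [-0.52  0.13  1.7   0.02  1.31 -2.35] xt [-0.968 -0.251 -0.01 ] yt [-0.251  0.968  0.016] F [ 0.6 -0.5  0. ] w 0.03504114166609553 0.0
[ 0.447 -0.186  0.227] tool [  5. -18. -17.] resid [1.82962765 1.91829312] [-0.43954011  0.17422386]
[ 0.439 -0.146  0.226] tool [  3.  22. -16.] resid [4.71490419 4.50861603] [-0.96157429  0.58592483]
-0.03 [[220.0, 249.0], [289.0, 249.0], [190.0, 172.0], [196.0, 166.0]]
-0.02 [[222.0, 241.0], [287.0, 241.0], [190.0, 175.0], [196.0, 169.0]]
-0.01 [[224.0, 233.0], [285.0, 233.0], [190.0, 177.0], [196.0, 172.0]]
0 [[226.0, 226.0], [283.0, 226.0], [191.0, 180.0], [197.0, 174.0]]
0.017 287.4519308188835
```

Triangulation puts the fingertips about 16 mm behind the reported TCP instead of 17 mm ahead, so I closed above the pull. I'll go deeper, watching the force.

{"method": "apply_moves", "body": {
  "deltas": [65,0,0,30,0,65,0,0,65,0,65,0,0,95,0,65,0,0,115,0,65,0,0,128,0,65,0,0,138,0,65,0,0,144,0,65,0,0,144,0]
}}

```text
clock: 8.6
position: [0.4475, -0.1637, 0.0651]
ee_rot: [0.003, -0.126, 0.992, 0.009]
contact_force: [-0.1, 0.1, 0.6]
width: 0.0646
gripper_force: 0.0
```

```bash
python3 - <<'E'
from look import *
p,Rm=st()
w=get_image("wrist");s=get_image("scene")
z=np.hstack([cv2.resize(s["frame"][130:250,140:260],(400,400),interpolation=2),cv2.resize(w["frame"][120:320,140:340],(400,400),interpolation=2)])
cv2.imwrite("pics/g.png",z[:,:,::-1])
E
```

```text
8.6 pos [ 0.4475 -0.1637  0.0651] q [-0.51  0.27  1.93  0.02  0.95 -2.35] xt [-0.968 -0.251 -0.008] yt [-0.251  0.968  0.018] F [-0.1  0.1  0.6] w 0.06458548394127192 0.0
```

View pics/g.png

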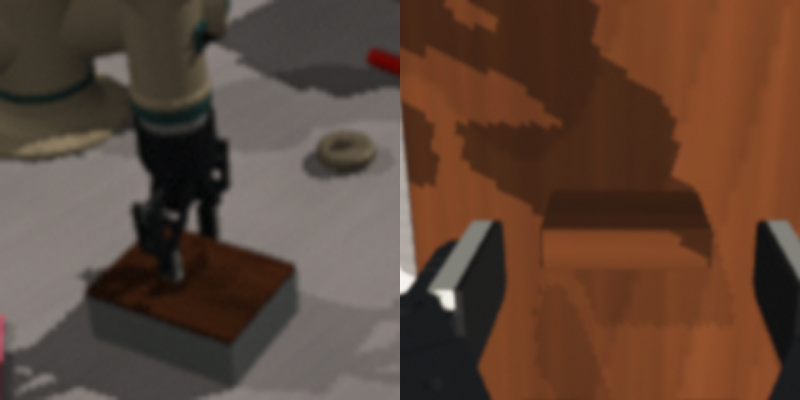

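The pull (627,248 in the right crop) sits midway between the fingers, but the tips are only level with its top. Go 14 mm deeper, then close.

{"method": "apply_moves", "body": {
  "deltas": [65,1,0,6,0,65,2,0,11,0,65,2,0,14,0,65,2,0,14,0,50,2,0,14,0,38,2,0,14,0,30,2,0,14,0,30,2,0,14,0,30,2,0,14,0,30,2,0,14,0],
  "squeeze": 20
}}

```text
clock: 9.53
position: [0.4466, -0.1645, 0.0524]
ee_rot: [0.004, -0.127, 0.992, 0.008]
contact_force: [-1.1, 0.5, 2.6]
width: 0.0436
gripper_force: 20.8
```

Gripped: 43.6 mm at 20 N. Lift and carry it to the bracket, squaring the yaw.

{"method": "apply_moves", "body": {
  "deltas": [30,0,0,-20,0,30,0,0,-50,0,30,-5,10,-80,0,30,-20,40,-105,2,30,-38,72,-115,4,30,-56,105,-115,6,30,-74,138,-115,8,30,-92,171,-115,10,30,-110,204,-115,11,30,-128,237,-115,11,30,-146,270,-115,11,30,-160,298,-115,11]
}}

```text
clock: 10.53
position: [0.5258, 0.1649, 0.1729]
ee_rot: [0.003, -0.031, 0.999, 0.009]
contact_force: [0.9, -0.3, -1.8]
width: 0.0433
gripper_force: 21.8
```

```bash
python3 - <<'E'
from look import *
p,Rm=st()
print(((np.array([.540,.217,.115])-p)@Rm*1000).round(1))
E
```

```text
10.5333 pos [0.5258 0.1649 0.1729] q [ 0.17  0.26  1.63  0.02  1.25 -1.47] xt [-0.998 -0.063 -0.006] yt [-0.063  0.998  0.018] F [ 0.9 -0.3 -1.8] w 0.04333490447132012 21.807372272014618
[-17.  50.  59.]
```

{"method": "apply_moves", "body": {
  "deltas": [30,-5,18,10,0,30,-11,36,22,0,30,-17,50,36,0,30,-17,50,48,0,30,-17,50,56,0,30,-17,50,56,0]
}}

```text
clock: 11.03
position: [0.538, 0.2135, 0.1155]
ee_rot: [0.0, -0.031, 0.999, 0.008]
contact_force: [0.3, 0.0, -1.0]
width: 0.0436
gripper_force: 21.8
```

```bash
python3 - <<'E'
from look import *
p,Rm=st()
s=get_image("scene");t=get_image("top")
z=np.hstack([cv2.resize(s["frame"][110:230,220:340],(400,400),interpolation=2),cv2.resize(t["frame"][110:230,150:270],(400,400),interpolation=2)])
cv2.imwrite("pics/i.png",z[:,:,::-1])
E
```

```text
11.0333 pos [0.538  0.2135 0.1155] q [ 0.25  0.35  1.65  0.02  1.14 -1.39] xt [-0.998 -0.062 -0.001] yt [-0.062  0.998  0.016] F [ 0.3  0.  -1. ] w 0.04361708731018018 21.777229607105255
```

View pics/i.png

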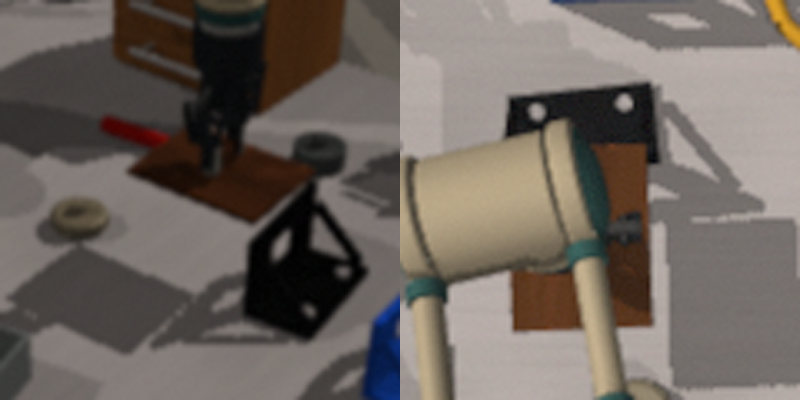

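The panel is level, centred on the bracket, and overlaps its edge by about 15–20 mm. Lower it so it pivots over the edge.

{"method": "apply_moves", "body": {
  "deltas": [30,0,0,8,0,30,0,0,15,0,30,0,0,20,0,30,-2,0,25,0,30,-4,0,29,0,30,-6,0,33,0,30,-8,0,37,0,30,-10,0,41,0,30,-12,0,45,0,30,-14,0,49,0,30,-16,0,53,0,30,-16,0,53,0]
}}

```text
clock: 12.13
position: [0.5556, 0.216, 0.0643]
ee_rot: [0.002, -0.031, 0.999, 0.009]
contact_force: [-3.7, -0.7, 0.7]
width: 0.0435
gripper_force: 22.0
```

```bash
python3 - <<'E'
from look import *
p,Rm=st()
s=get_image("scene");t=get_image("top")
z=np.hstack([cv2.resize(s["frame"][110:230,220:340],(400,400),interpolation=2),cv2.resize(t["frame"][110:230,150:270],(400,400),interpolation=2)])
cv2.imwrite("pics/j.png",z[:,:,::-1])
E
```

```text
12.1333 pos [0.5556 0.216  0.0643] q [ 0.24  0.42  1.68  0.02  1.04 -1.4 ] xt [-0.998 -0.062 -0.004] yt [-0.062  0.998  0.017] F [-3.7 -0.7  0.7] w 0.04347120607520314 22.038413286209106
```

View pics/j.png

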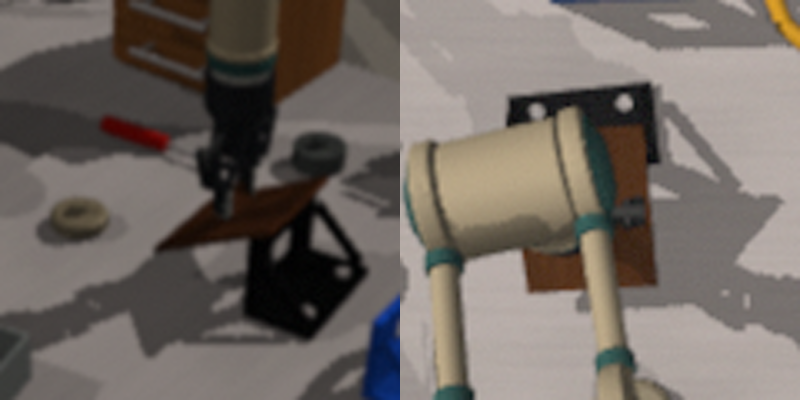

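It pivots nicely, now at roughly 35–40°. Continue until the foot reaches the cart top.

{"method": "apply_moves", "body": {
  "deltas": [30,-2,0,4,0,30,-3,0,8,0,30,-5,0,12,0,30,-5,0,12,0]
}}

```text
clock: 12.57
position: [0.5609, 0.2164, 0.0525]
ee_rot: [0.002, -0.031, 0.999, 0.009]
contact_force: [-3.9, -0.4, 0.4]
width: 0.0439
gripper_force: 22.7
```

{"method": "apply_moves", "body": {
  "deltas": [30,0,0,2,0,30,0,0,4,0,30,0,0,4,0]
}}

```text
clock: 12.82
position: [0.5617, 0.2167, 0.0494]
ee_rot: [0.003, -0.031, 0.999, 0.009]
contact_force: [-3.2, -0.2, 0.5]
width: 0.0438
gripper_force: 22.6
```

{"method": "apply_moves", "body": {
  "deltas": [30,0,0,2,0,30,0,0,4,0,30,0,0,4,0]
}}

```text
clock: 13.07
position: [0.5619, 0.2169, 0.0484]
ee_rot: [0.004, -0.031, 0.999, 0.009]
contact_force: [-6.6, -1.2, 15.2]
width: 0.0436
gripper_force: 23.9
```

```bash
python3 - <<'E'
from look import *
p,Rm=st()
s=get_image("scene")
f=s["frame"].astype(int); 
# predicted foot edge for angle th, pivot A=p+.034
A=p+np.array([0,0,.034]); u=np.array([.998,.055,0]); y=np.array([-.055,.998,0])
for th in(40,45,50,55):
  c,sn=np.cos(np.radians(th)),np.sin(np.radians(th))
  C=A+.028*(sn*u+np.array([0,0,-c])); F=C-.085*(c*u+np.array([0,0,sn]))
  print(th,F.round(3),proj(s,F-.065*y).round(1),proj(s,C+.085*(c*u+np.array([0,0,sn]))-.065*y).round(1))
z=cv2.resize(s["frame"][140:220,260:340],(600,600),interpolation=2)
cv2.imwrite("pics/k.png",z[:,:,::-1])
E
```

```text
13.0667 pos [0.5619 0.2169 0.0484] q [ 0.24  0.44  1.69  0.02  1.   -1.4 ] xt [-0.998 -0.062 -0.009] yt [-0.062  0.998  0.018] F [-6.6 -1.2 15.2] w 0.04362321488580182 23.916292190551758
40 [0.515 0.214 0.006] [271.  192.1] [302.2 180.2]
45 [0.522 0.215 0.002] [272.4 193.5] [301.6 178.2]
50 [ 0.529  0.215 -0.001] [273.9 194.8] [300.8 176.3]
55 [ 0.536  0.215 -0.003] [275.5 196. ] [299.8 174.3]
```

View pics/k.png

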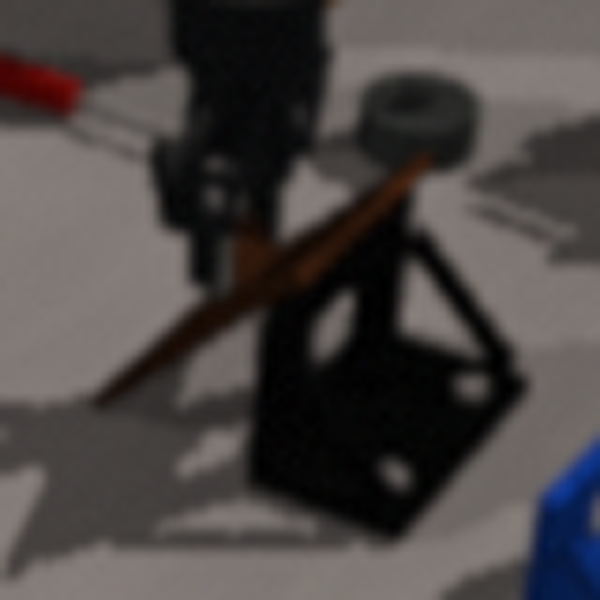

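The foot is on the table: Fz jumped to 15 N and the foot edge at crop (98,403) matches about 45°. Ease off, open, and retreat straight up.

{"method": "apply_moves", "body": {
  "deltas": [30,0,0,-1.5,0,30,0,0,-1.5,0,48,0,0,-1.5,0,55,0,0,-1.5,0,62,0,0,-1.5,0,62,0,0,-1.5,0,62,0,0,-1.5,0]
}}

```text
clock: 13.7
position: [0.5619, 0.2168, 0.0469]
ee_rot: [0.003, -0.031, 0.999, 0.009]
contact_force: [-0.7, 0.5, -0.4]
width: 0.0619
gripper_force: 0.0
```

{"method": "apply_moves", "body": {
  "deltas": [62,0,0,-8,0,62,0,0,-25,0,62,0,0,-50,0,62,0,0,-80,0,62,0,0,-115,0,62,10,-30,-125,0,62,20,-60,-125,0,62,30,-95,-125,0,62,30,-95,-125,0]
}}

```text
clock: 14.45
position: [0.5351, 0.1126, 0.1711]
ee_rot: [0.003, -0.029, 1.0, 0.007]
contact_force: [0.1, 0.3, -0.2]
width: 0.062
gripper_force: 0.0
```

```bash
python3 - <<'E'
from look import *
p,Rm=st()
s=get_image("scene");t=get_image("top")
for q in("panel","panel_pull","tray_bar","tray","pour_corner","bushing0"):
  for n,im in(("s",s),("t",t)): print(q,n,[(np.round(r["point"]).tolist(),round(r["score"],2)) for r in place_of(q,im)])
# brown pixels
for n,im,r in(("s",s,(150,220,255,325)),("t",t,(130,200,170,240))):
  h=cv2.cvtColor(im["frame"],cv2.COLOR_RGB2HSV)[r[0]:r[1],r[2]:r[3]]
  m=(h[...,0]<14)&(h[...,1]>120)&(h[...,2]<150); ys,xs=np.where(m); c=cv2.boxPoints(cv2.minAreaRect(np.c_[xs,ys].astype(np.float32)))+[r[2],r[0]]
  print(n,m.sum(),c.round(0).tolist())
T=onz
E
```

```text
14.45 pos [0.5351 0.1126 0.1711] q [ 0.07  0.26  1.64  0.01  1.24 -1.56] xt [-0.998 -0.058 -0.006] yt [-0.058  0.998  0.013] F [ 0.1  0.3 -0.2] w 0.06198732131134165 0.0
panel s [([113.0, 239.0], 0.88), ([293.0, 175.0], 0.59)]
panel t [([385.0, 263.0], 0.76)]
panel_pull s [([110.0, 236.0], 0.86), ([288.0, 172.0], 0.79)]
panel_pull t [([388.0, 260.0], 0.73)]
tray_bar s [([196.0, 215.0], 0.88)]
tray_bar t []
tray s [([202.0, 226.0], 0.85)]
tray t [([314.0, 212.0], 0.97)]
pour_corner s [([188.0, 209.0], 0.58)]
pour_corner t [([305.0, 239.0], 0.69), ([267.0, 208.0], 0.6)]
bushing0 s [([206.0, 232.0], 0.55), ([313.0, 156.0], 0.16)]
bushing0 t [([316.0, 199.0], 0.58), ([329.0, 197.0], 0.54), ([326.0, 194.0], 0.44), ([336.0, 216.0], 0.36)]
s 295 [[248.0, 185.0], [256.0, 147.0], [317.0, 160.0], [309.0, 198.0]]
t 248 [[166.0, 173.0], [196.0, 131.0], [221.0, 149.0], [192.0, 190.0]]
```

Released. The networks place the panel on the bracket at scene (293,175). Next, go over the bar off-centre towards the tray's −y, turning 79°.

{"method": "apply_moves", "body": {
  "deltas": [60,8,-26,0,7,60,16,-53,0,14,60,24,-79,0,21,60,32,-105,0,28,60,40,-132,0,35,60,48,-158,0,42,60,56,-185,0,49,60,64,-211,0,56,60,72,-237,0,63,60,80,-264,0,70,60,88,-290,5,77,60,95,-316,10,79]
}}

```text
clock: 16.15
position: [0.4611, -0.2047, 0.1543]
ee_rot: [-0.003, 0.614, 0.789, 0.009]
contact_force: [0.5, 0.8, -0.0]
width: 0.0601
gripper_force: 0.0
```

```bash
python3 - <<'E'
from look import *
p,Rm=st()
w=get_image("wrist");t=get_image("top");s=get_image("scene")
cv2.imwrite("pics/w2.png",w["frame"][:,:,::-1])
for q,z in(("tray_bar",.05),("pour_corner",.004),("bushing0",.004),("tray",0)):
  for n,im in(("w",w),("t",t)): print(q,n,[(onz(im,r["point"],z).round(3)[:2].tolist(),round(r["score"],2)) for r in place_of(q,im)[:5]])
b=place_of("tray_bar",w)
if b: print(tri([w,s],[b[0]["point"],place_of("tray_bar",s)[0]["point"]]))
# model reprojection check of the tray rim corners: bright/edge; fit by edges
g=cv2.Canny(w["frame"],40,100); D=cv2.distanceTransform(255-g,cv2.DIST_L2,3)
from scipy.optimize import minimize
def seg(a,b,n=40): return [np.array(a)+(np.array(b)-a)*k/n for k in range(n+1)]
X=.085;Y=.065;M=[]
for z,x,y in((.058,X,Y),(.058,X-.004,Y-.004)):
  c=[(-x,-y,z),(x,-y,z),(x,y,z),(-x,y,z)]
  for i in range(4): M+=seg(c[i],c[(i+1)%4])
for x in(-.006,.006): M+=seg((x,-.061,.058),(x,.061,.058))
M=np.array(M)
def cost(v):
  c,sn=np.cos(v[2]),np.sin(v[2]); P=np.c_[v[0]+c*M[:,0]-sn*M[:,1],v[1]+sn*M[:,0]+c*M[:,1],M[:,2]]
  C=(P-np.array(w["position"]))@rot(w["orientation"]);u=C@w["K"].T;u=u[:,:2]/u[:,2:]
  ok=(u[:,0]>=0)&(u[:,0]<511)&(u[:,1]>=0)&(u[:,1]<260)
  d=np.minimum(D[u[ok,1].astype(int),u[ok,0].astype(int)],10); return d.mean() if ok.sum()>100 else 10
best=min((minimize(cost,[.447+dx,-.164+dy,.248+a],method="Nelder-Mead",options={"initial_simplex":[[.447+dx,-.164+dy,.248+a],[.451+dx,-.164+dy,.248+a],[.447+dx,-.160+dy,.248+a],[.447+dx,-.164+dy,.27+a]]}) for dx in(-.008,0,.008) for dy in(-.008,0,.008) for a in(-.03,0,.03)),key=lambda r:r.fun)
print(best.x,best.fun,np.degrees(best.x[2]))
E
```

```text
16.15 pos [ 0.4611 -0.2047  0.1543] q [-0.57  0.21  1.74  0.02  1.19 -0.83] xt [-0.246  0.969  0.015] yt [0.969 0.246 0.011] F [ 0.5  0.8 -0. ] w 0.060099410358325465 0.0
tray_bar w [([0.442, -0.162], 0.66)]
tray_bar t [([0.452, -0.164], 0.74)]
pour_corner w [([0.355, -0.124], 0.56)]
pour_corner t [([0.341, -0.111], 0.67)]
bushing0 w [([0.48, -0.155], 0.74), ([0.515, -0.184], 0.52), ([0.416, -0.219], 0.51), ([0.483, -0.205], 0.48)]
bushing0 t [([0.555, 0.234], 0.6), ([0.485, -0.163], 0.58), ([0.42, -0.214], 0.53), ([0.511, -0.189], 0.39)]
tray w [([0.446, -0.163], 0.95), ([0.35, -0.124], 0.23)]
tray t [([0.439, -0.145], 0.59)]
[ 0.43956916 -0.16328583  0.0558421 ]
[ 0.44451066 -0.1654473   0.23743032] 1.4620853662490845 13.603755042159028
```

The tray is at (0.4445, −0.1655), yaw about 14°, and all four bushings are found. Descend over the bar at tray y = −45 mm and grip hard.

{"method": "apply_moves", "body": {
  "deltas": [45,-2,-6,35,0,40,-2,-6,70,0,40,-2,-6,95,0,40,-2,-6,113,0,40,-2,-6,125,0,40,-2,-6,133,0,40,-2,-6,136,0,40,-2,-6,136,0]
}}

```text
clock: 17.47
position: [0.4568, -0.2041, 0.0177]
ee_rot: [-0.004, 0.612, 0.791, 0.009]
contact_force: [0.1, 0.8, 0.5]
width: 0.0397
gripper_force: 0.0
```

{"method": "apply_moves", "body": {
  "deltas": [25,0,0,0,0,12,0,0,0,0,5,0,0,0,0,5,0,0,0,0,5,0,0,0,0,5,0,0,0,0],
  "squeeze": 100
}}

```text
clock: 17.97
position: [0.4569, -0.2047, 0.0192]
ee_rot: [-0.003, 0.612, 0.791, 0.008]
contact_force: [-2.0, -0.4, 6.2]
width: 0.0098
gripper_force: 98.5
```

Gripped. Lift.

{"method": "apply_moves", "body": {
  "deltas": [5,0,0,-8,0,5,0,0,-22,0,5,0,0,-45,0,5,0,0,-75,0,5,0,0,-105,0,5,0,0,-132,0,5,0,0,-150,0,5,0,0,-160,0,5,0,0,-160,0]
}}

```text
clock: 18.72
position: [0.457, -0.2077, 0.1801]
ee_rot: [-0.001, 0.612, 0.791, 0.009]
contact_force: [0.4, 0.3, -6.3]
width: 0.0095
gripper_force: 98.1
```

```bash
cat > b.py <<'E'
from look import *
p,Rm=st()
w=get_image("wrist");s=get_image("scene")
for q in("tray_bar","pour_corner","tray"):
  a=place_of(q,w);b=place_of(q,s)
  if a and b: X=tri([w,s],[a[0]["point"],b[0]["point"]]); print(q,"tool",((X-p)@Rm*1000).round(0),X.round(3),(proj(w,X)-a[0]["point"]).round(0))
A=p+Rm@[0.045,0,0]; 
print("bush px",[(np.round(r["point"]).tolist(),round(r["score"],2)) for r in find_in("bushing0",w)])
print("bush tool@floor mm(x=tray y+45,y=tray x)",[((onz(w,r["point"],p[2]-.017+.004+.005)-p)@Rm*1000).round(0)[:2].tolist() for r in find_in("bushing0",w)])
E
python3 b.py
```

```text
18.7167 pos [ 0.457  -0.2077  0.1801] q [-0.58  0.19  1.71  0.02  1.25 -0.84] xt [-0.251  0.968  0.012] yt [0.968 0.251 0.013] F [ 0.4  0.3 -6.3] w 0.009469822164884553 98.12306642532349
tray_bar tool [ 44.  -2. -33.] [ 0.444 -0.166  0.214] [-2.  1.]
pour_corner tool [104. -83.  22.] [ 0.351 -0.128  0.159] [ 2. -1.]
tray tool [49.  6. 15.] [ 0.451 -0.159  0.166] [ 9. -6.]
bush px [([316.0, 149.0], 0.91), ([193.0, 226.0], 0.76), ([298.0, 227.0], 0.74), ([353.0, 210.0], 0.66), ([500.0, 185.0], 0.16)]
bush tool@floor mm(x=tray y+45,y=tray x) [[46.0, 37.0], [-3.0, -39.0], [-4.0, 28.0], [8.0, 62.0], [23.0, 153.0]]
```

The tray is held level. Now the throw along tray x: abrupt start towards +x with a gentle stop, then a gentle start back with an abrupt stop.

{"method": "apply_moves", "body": {
  "deltas": [5,0,41,0,0,5,0,82,0,0,5,0,123,0,0,5,0,158,0,0,5,0,186,0,0,5,0,208,0,0,5,0,224,0,0,5,0,234,0,0,5,0,239,0,0,5,0,240,0,0]
}}

```text
clock: 20.05
position: [0.6885, -0.1467, 0.1795]
ee_rot: [-0.004, 0.612, 0.791, 0.009]
contact_force: [-0.8, 0.2, -5.6]
width: 0.0095
gripper_force: 98.5
```

{"method": "apply_moves", "body": {
  "deltas": [5,0,-5,0,0,5,0,-16,0,0,5,0,-33,0,0,5,0,-56,0,0,5,0,-85,0,0,5,0,-119,0,0,5,0,-159,0,0,5,0,-200,0,0,5,0,-240,0,0,5,0,-240,0,0,5,0,-240,0,0,5,0,-240,0,0]
}}

```text
clock: 21.05
position: [0.4552, -0.2075, 0.1789]
ee_rot: [-0.002, 0.613, 0.79, 0.009]
contact_force: [0.3, 0.3, -4.7]
width: 0.0095
gripper_force: 98.8
```

```bash
python3 b.py
```

```text
21.05 pos [ 0.4552 -0.2075  0.1789] q [-0.58  0.19  1.71  0.02  1.25 -0.84] xt [-0.249  0.968  0.014] yt [0.968 0.249 0.012] F [ 0.3  0.3 -4.7] w 0.00951570573297483 98.76889228820801
pour_corner tool [102. -84.  17.] [ 0.348 -0.13   0.162] [-6.  3.]
tray tool [45.  3. 12.] [ 0.447 -0.163  0.168] [ 3. -2.]
bush px [([168.0, 226.0], 0.82), ([185.0, 202.0], 0.75), ([134.0, 136.0], 0.66), ([141.0, 223.0], 0.56)]
bush tool@floor mm(x=tray y+45,y=tray x) [[-3.0, -55.0], [13.0, -43.0], [54.0, -71.0], [-1.0, -72.0]]
```

That works very well: the bushings went to x ≈ −43 to −72 mm. One more throw to pack them.

{"method": "apply_moves", "body": {
  "deltas": [5,0,41,0,0,5,0,82,0,0,5,0,118,0,0,5,0,144,0,0,5,0,162,0,0,5,0,174,0,0,5,0,180,0,0,5,0,182,0,0]
}}

```text
clock: 22.22
position: [0.6324, -0.1612, 0.1791]
ee_rot: [-0.004, 0.612, 0.791, 0.008]
contact_force: [-0.5, -0.3, -5.7]
width: 0.0094
gripper_force: 99.1
```

{"method": "apply_moves", "body": {
  "deltas": [5,0,-5,0,0,5,0,-16,0,0,5,0,-33,0,0,5,0,-56,0,0,5,0,-85,0,0,5,0,-119,0,0,5,0,-159,0,0,5,0,-182,0,0,5,0,-182,0,0,5,0,-182,0,0]
}}

```text
clock: 23.05
position: [0.4529, -0.2073, 0.1787]
ee_rot: [-0.003, 0.613, 0.79, 0.009]
contact_force: [1.5, -0.6, -5.2]
width: 0.0099
gripper_force: 99.1
```

```bash
python3 b.py
```

```text
23.05 pos [ 0.4529 -0.2073  0.1787] q [-0.58  0.18  1.72  0.02  1.25 -0.84] xt [-0.248  0.969  0.015] yt [0.969 0.248 0.01 ] F [ 1.5 -0.6 -5.2] w 0.0099492814229678 99.1473662853241
tray_bar tool [ 43.  -4. -31.] [ 0.439 -0.167  0.21 ] [-5.  3.]
pour_corner tool [107. -96.  40.] [ 0.333 -0.127  0.139] [-7.  3.]
tray tool [45.  2. 28.] [ 0.444 -0.163  0.151] [ 4. -3.]
bush px [([169.0, 224.0], 0.96), ([132.0, 136.0], 0.87), ([139.0, 191.0], 0.64), ([140.0, 224.0], 0.55)]
bush tool@floor mm(x=tray y+45,y=tray x) [[-2.0, -54.0], [54.0, -72.0], [20.0, -71.0], [-1.0, -73.0]]
```

All four are now along the −x wall. Lower until the underside is about 50 mm up, so the table limits the tilt, then slacken to 20 N so the tray pivots +y side down.

{"method": "apply_moves", "body": {
  "deltas": [5,0,0,20,0,5,0,0,45,0,5,0,0,70,0,5,0,0,90,0,5,0,0,103,0,5,0,0,110,0,5,0,0,110,0]
}}

```text
clock: 24.13
position: [0.4558, -0.2044, 0.0664]
ee_rot: [-0.005, 0.612, 0.791, 0.009]
contact_force: [-1.2, -0.4, -4.8]
width: 0.0096
gripper_force: 99.2
```

{"method": "apply_moves", "body": {
  "deltas": [5,0,0,0,0,5,0,0,0,0,5,0,0,0,0,5,0,0,0,0,5,0,0,0,0,5,0,0,0,0],
  "squeeze": 20
}}

```text
clock: 24.63
position: [0.4568, -0.2053, 0.0684]
ee_rot: [-0.003, 0.612, 0.791, 0.009]
contact_force: [-0.4, -0.0, -4.6]
width: 0.0098
gripper_force: 99.1
```

```bash
python3 b.py
```

```text
24.6333 pos [ 0.4568 -0.2053  0.0684] q [-0.58  0.29  1.87  0.02  0.98 -0.84] xt [-0.251  0.968  0.015] yt [0.968 0.251 0.011] F [-0.4 -0.  -4.6] w 0.009802921459927212 99.14251327514648
tray_bar tool [ 41.  -4. -29.] [ 0.442 -0.167  0.098] [-9.  6.]
pour_corner tool [108. -93.  39.] [ 0.34  -0.124  0.03 ] [-2.  1.]
tray tool [43.  0. 31.] [ 0.447 -0.163  0.038] [ 2. -1.]
bush px [([172.0, 224.0], 0.92), ([139.0, 188.0], 0.77), ([144.0, 222.0], 0.76), ([133.0, 132.0], 0.61)]
bush tool@floor mm(x=tray y+45,y=tray x) [[-2.0, -52.0], [22.0, -71.0], [-0.0, -70.0], [55.0, -71.0]]
```

The grip force is still 99 N, so it may only update with a new opening command. Nudge the opening.

{"method": "apply_moves", "body": {
  "deltas": [9,0,0,0,0,9,0,0,0,0,9,0,0,0,0,9,0,0,0,0],
  "squeeze": 20
}}

```text
clock: 25.47
position: [0.4566, -0.2051, 0.0679]
ee_rot: [-0.003, 0.612, 0.791, 0.009]
contact_force: [-0.6, -0.5, -4.5]
width: 0.0097
gripper_force: 99.1
```

The compliance looks linear (9.7 mm at 99 N, 12 mm free), so set the force through the opening.

{"method": "apply_moves", "body": {
  "deltas": [11,0,0,0,0,11,0,0,0,0,11.4,0,0,0,0,11.4,0,0,0,0,11.4,0,0,0,0],
  "squeeze": 20
}}

```text
clock: 25.88
position: [0.4566, -0.2051, 0.068]
ee_rot: [-0.003, 0.612, 0.791, 0.009]
contact_force: [-0.3, -0.2, -5.0]
width: 0.0116
gripper_force: 21.1
```

```bash
python3 b.py
```

```text
25.8833 pos [ 0.4566 -0.2051  0.068 ] q [-0.58  0.29  1.87  0.02  0.98 -0.84] xt [-0.251  0.968  0.016] yt [0.968 0.251 0.01 ] F [-0.3 -0.2 -5. ] w 0.011599284052032442 21.118256449699402
tray_bar tool [ 42.  -6. -31.] [ 0.44  -0.167  0.1  ] [-9.  6.]
pour_corner tool [101. -86.  26.] [ 0.348 -0.128  0.042] [-4.  1.]
tray tool [44.  4. 24.] [ 0.449 -0.161  0.045] [ 4. -3.]
bush px [([136.0, 135.0], 0.91), ([141.0, 190.0], 0.87), ([172.0, 226.0], 0.71), ([143.0, 224.0], 0.58)]
bush tool@floor mm(x=tray y+45,y=tray x) [[54.0, -69.0], [20.0, -70.0], [-3.0, -52.0], [-1.0, -70.0]]
```

{"method": "apply_moves", "body": {
  "deltas": [11.7,0,0,0,0,11.7,0,0,0,0,11.7,0,0,0,0,11.7,0,0,0,0]
}}

```text
clock: 26.72
position: [0.4569, -0.2054, 0.0682]
ee_rot: [-0.003, 0.612, 0.791, 0.009]
contact_force: [0.5, -0.6, -3.3]
width: 0.0117
gripper_force: 10.0
```

```bash
python3 b.py|tail -3
```

```text
tray tool [ 8.  2. 46.] [ 0.457 -0.196  0.022] [-0.  0.]
bush px [([148.0, 199.0], 0.98), ([157.0, 122.0], 0.88), ([175.0, 203.0], 0.84), ([155.0, 160.0], 0.58), ([254.0, 165.0], 0.18)]
bush tool@floor mm(x=tray y+45,y=tray x) [[15.0, -66.0], [62.0, -56.0], [12.0, -49.0], [39.0, -60.0], [36.0, 0.0]]
```

It pivoted at 10 N and came to rest on its lower edge. Clamp again and lift.

{"method": "apply_moves", "body": {
  "deltas": [11,0,0,0,0,9,0,0,0,0,5,0,0,0,0,5,0,0,0,0,5,0,0,0,0],
  "squeeze": 100
}}

```text
clock: 27.63
position: [0.4569, -0.2053, 0.0682]
ee_rot: [-0.003, 0.612, 0.791, 0.009]
contact_force: [1.4, -0.9, -1.0]
width: 0.0096
gripper_force: 97.8
```

{"method": "apply_moves", "body": {
  "deltas": [5,0,0,-10,0,5,0,0,-25,0,5,0,0,-45,0,5,0,0,-65,0,5,0,0,-82,0,5,0,0,-90,0,5,0,0,-90,0,5,0,0,-90,0]
}}

```text
clock: 28.3
position: [0.4554, -0.2065, 0.1577]
ee_rot: [-0.004, 0.612, 0.791, 0.009]
contact_force: [-1.2, -0.1, -5.4]
width: 0.0095
gripper_force: 98.1
```

```bash
cat > c.py <<'E'
from look import *
from scipy.optimize import minimize_scalar
p,Rm=st()
w=get_image("wrist");s=get_image("scene")
# tray pose: pivots about tool y axis through grip G (tray y=-45, z=50), G at tool z -33
G=p+Rm@[0,0,-.033]
def pt(th,x,y,z):  # tray point for tilt th (+y down)
    dy,dz=y+.045,z-.05; c,sn=np.cos(th),np.sin(th)
    return G+Rm@np.array([c*dy+sn*dz,x,sn*dy-c*dz])
obs=[]
for q,c in(("tray_bar",(0,0,.05)),("pour_corner",(-.081,.061,.004)),("tray",(0,0,0))):
  for n,im in(("w",w),("s",s)):
    r=place_of(q,im)
    if r and r[0]["score"]>.4: obs.append((q+n,im,c,np.array(r[0]["point"])))
f=lambda th:sum(min(np.linalg.norm(proj(im,pt(th,*c))-o),12)for _,im,c,o in obs)
ths=np.radians(np.arange(-10,71,1));th=min(ths,key=f);print("tilt",np.degrees(th).round(),f(th),[(n,(proj(im,pt(th,*c))-o).round(0).tolist()) for n,im,c,o in obs])
pc=pt(th,-.081,.061,.004);print("corner",pc.round(3),"lowest",min(pt(th,x,y,z)[2] for x in(-.085,.085) for y in(-.065,.065) for z in(0,.058)).round(3))
o0=pt(th,0,0,.009);n=pt(th,0,0,1)-pt(th,0,0,0);ex=pt(th,1,0,0)-pt(th,0,0,0);ey=pt(th,0,1,0)-pt(th,0,0,0)
for r in find_in("bushing0",w)[:6]:
  o,d=ray(w,r["point"]);X=o+d*((o0-o)@n)/(d@n)-o0; print("bushing xy",(X@ex*1000).round(),(X@ey*1000).round(),round(r["score"],2),"dist",np.linalg.norm([X@ex+.081,X@ey-.061]).round(3))
E
python3 c.py
```

```text
28.3 pos [ 0.4554 -0.2065  0.1577] q [-0.58  0.2   1.74  0.02  1.2  -0.84] xt [-0.251  0.968  0.016] yt [0.968 0.251 0.009] F [-1.2 -0.1 -5.4] w 0.009527967821842662 98.1258487701416
tilt 32.0 11.759711159765104 [('tray_bars', [-3.0, 1.0]), ('pour_cornerw', [-3.0, -1.0]), ('pour_corners', [1.0, -1.0]), ('trayw', [0.0, 1.0]), ('trays', [-3.0, -1.0])]
corner [ 0.361 -0.162  0.096] lowest 0.09
bushing xy -70.0 36.0 0.86 dist 0.027
bushing xy -72.0 53.0 0.72 dist 0.012
bushing xy -70.0 15.0 0.71 dist 0.047
bushing xy -52.0 52.0 0.6 dist 0.03
```

Tilt is about 32°, the pour corner is 96 mm up, and all bushings are within 47 mm of it. Check the panel and bystanders numerically before handing in.

```bash
python3 - <<'E'
from look import *
s=get_image("scene");t=get_image("top")
A=np.array([.562,.217,.082]);C=A+[.020,.001,-.02]
for q,X in(("panel_pull",A),("panel",C)):
  for n,im in(("s",s),("t",t)): print(q,n,proj(im,X).round(0),[(np.round(r["point"]).tolist(),round(r["score"],2)) for r in place_of(q,im)])
h=cv2.cvtColor(t["frame"],cv2.COLOR_RGB2HSV)[130:200,165:245];m=(h[...,0]<14)&(h[...,1]>120)
ys,xs=np.where(m);print("top brown rows",ys.min()+130,ys.max()+130,"cols",xs.min()+165,xs.max()+165,m.sum())
print("expected foot/top",[proj(t,[x,.217+y,z]).round(0).tolist() for x,z in((.522,.0),(.642,.125)) for y in(-.065,.065)])
for q in("soundbox","gooseneck_a","oil_bottle","screwdriver","spring_barrel"):
    print(q,[onz(t,r["point"],0.02).round(3)[:2].tolist() for r in find_in(q,t)[:3]])
E
```

```text
panel_pull s [292. 172.] [([110.0, 236.0], 0.58), ([290.0, 176.0], 0.55)]
panel_pull t [205. 175.] [([202.0, 176.0], 0.96), ([389.0, 260.0], 0.81), ([160.0, 242.0], 0.4)]
panel s [296. 178.] [([296.0, 177.0], 0.72), ([112.0, 241.0], 0.7)]
panel t [205. 169.] [([201.0, 168.0], 0.78), ([386.0, 261.0], 0.63), ([264.0, 208.0], 0.33)]
top brown rows 147 190 cols 180 226 1492
expected foot/top [[227.0, 188.0], [189.0, 188.0], [224.0, 148.0], [182.0, 148.0]]
soundbox [[0.37, 0.164]]
gooseneck_a [[0.726, -0.399]]
oil_bottle [[0.759, -0.156]]
screwdriver [[0.293, 0.366]]
spring_barrel [[0.518, 0.482]]
```

The panel leans as modelled: foot row about 189, top row about 147, pull side out. The bystanders have not moved. Handing in.

```bash
python3 -c "
from rig import *
print(sign_off())"
```

```text
the job is handed in; nothing more can be done
None
```

I handed the job in: the walnut panel leans on the iron bracket at about 45–50°, pull side out and let go, and the tray is held in the air at about 32° with all four bushings within about 47 mm of the pouring corner; every bystander I could re-find is where it started, but the second gooseneck did not show up in the last check.

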